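# Restock the amber bottle row in the treatment-room rack

## Robot

A 6-joint arm with a two-finger parallel gripper is mounted at the origin on the work surface. World frame = base frame: x ahead of the robot, y to its left, z up, the work surface at z = 0. Lengths are in m, angles in degrees, forces in N, time in s.
With the tool pointing down it reaches from about 0.35 to 0.875 m from the base axis. Payload 4.2 kg.
Tool frame: the origin (TCP) lies at the very end of the fingers, on their centre line; the grasp point (between the pads) lies 19 mm behind it; z points along the fingers, y is the line along which they close (so a half turn about z gives the same grasp; the last joint's range is limited). The gripper opens to 87 mm and grips with 3 to 60 N. Pads are 19 mm wide; open, the fingers measure 117 mm over their backs; the gripper's body (75 mm by 190 mm) begins 51 mm behind the grasp point.
Start: joints at [-57.777, 22.042, 0.453, 0, -68.411, -14.817], TCP at [0.187, -0.596, 0.223] pointing down, gripper open.
Joint ranges: [-179.83, 179.83], [-69.29, 118.12], [-61.27, 80.66], [-181.25, 117.63], [-171.15, -9.14], [-177.46, 177.46]. Speed limits (degrees/s): [159.86, 159.86, 180, 180, 180, 180].

## Interface

Orientations are given as a 3x3 rotation matrix whose columns are the frame's x, y, z axes.
In Python, from station import r gives the robot as it stands.
- The arm moves only by the tool jog_arm, never from a script. Its argument "plan" is text: rows parted by semicolons, each of 7 numbers parted by spaces: the shift along the tool's x, y, z normalised to -1 to 1, where 1 is 0.025 m, then the turn, a rotation vector about the tool's x, y, z normalised to -1 to 1, where 1 is 8 degrees, then the closure, from -1 (fully open) to 1 (shut). A call has exactly 10 rows; each row shifts and turns the commanded pose from where the row before left it, along the tool's axes as they then stand; what a row does not reach is not made up. A row lasts 1/10 s, in which the tool goes at most 50 mm and 8.59 degrees, less where a joint would pass 70% of its speed; a pose out of reach is approached as far as the arm can. A call with a number of a shift or a turn outside -1 to 1 is refused whole. A call with a gripper value outside its range is refused whole. The fingers move at their own pace and stop on an object; the grip force is fixed at half the most. Time passes only in rows, so rows that do not move let the fingers close, or fill a call up. It gives the time, the measured TCP pose, the force, the opening and the grip force at its end, in the units of the state.
- r.sense(): the state, without advancing time (a new reading comes with each control period).
- r.capture(name): name is "scene" or "top" or "wrist"; returns (picture, depth): 420x560x3 uint8, red, green, blue; 420x560 float32, m along the optical axis (not along the pixel's ray), 0 where there is no reading.
- r.get_calibration(name): a dict with "mtx" (3x3 intrinsics, pixels), "extrinsics" (4x4, takes a point from camera to world coordinates). Camera axes: x right, y up, looking along -z (the intrinsics and any distortion apply to the point x, -y, -z); pixel columns grow to the right and rows downward; lengths in m; the calibration is good to about 2 mm. A picture is of the moment at which its call begins: read the wrist's pose just before it. get_calibration takes no time and is no camera call; for the wrist camera it gives the pose at the moment of the call.
- r.finish_job(): hands the job in; it is judged then, once.
The state is a dict: "time_s": time; "joints": joint angles; "joint_velocities": joint speeds; "effort": joint torques, N m; "tcp_pos": TCP position; "ee_rot": TCP orientation; "wrist_force": force on the tool from outside, world axes, zero at the start; "moment": the same for the moment, N m; "gripper_width": opening from 0.0 (shut) to 1.0 (fully open); "gripper_force": force on a finger pad.
Only numpy, scipy, OpenCV 4.12 (cv2) and the standard library are available. Lean on these libraries where they do the work, as an engineer would, in place of code of your own. Each camera call takes 0.05 s, during which the arm holds its last target. There are 200 camera calls.

## Task

Take the two amber bottles on the trolley top that are the same size as the one already in the steel rack, and stand them in the rack beside it, under the clear shelf, so that the three make one straight row on the blue line. Close the row up so that the bottles touch or nearly touch, with no gap a finger could enter. Leave the smaller and the larger amber bottle, the carton in the rack and everything else where they are, and knock nothing over.

Things in the scene. Friction and masses are not known exactly. Their poses are not given: they have to be found in the camera images.
- rack: fixed steel rack, open to its -x side (the robot). Origin on the table under the middle of the blue line; x to its rear, y along the row, z up. Deck top at z = 12 mm, x -55 to 45 mm, y -168 to 168 mm. End cheeks: inner faces at y = +-162 mm, top at z = 57 mm, as deep as the deck. Rear rail: 6 mm round bar along y at x = 32, z = 34 mm. Upper shelf: see shelf_edge
- shelf_edge (a point): middle of the front lower edge of the rack's clear upper shelf (axes as the rack's): 175 mm above the table, straight above the middle of the blue line. The shelf is 8 mm thick, runs 60 mm back from here (+x) over the rack's whole length, on two 12 mm posts at its rear corners
- row_mid (a point): the middle of the 8 mm wide blue line on the deck's top face; the line runs along y (row direction) over the length of the deck; x points to the rack's rear, z up
- bottle_shelf: closed round amber bottle with white label and red cap, 42 mm diameter (straight-sided from 0 to 62 mm height), shoulder to 71 mm, red cap 28 mm diameter above, 92 mm tall in all, about 0.14 kg; origin at the centre of its underside, z up along its axis. It already stands in the rack on the blue line, a few mm from the cheek at one end (either end)
- bottle_1: closed round amber bottle with white label and red cap, 42 mm diameter (straight-sided from 0 to 62 mm height), shoulder to 71 mm, red cap 28 mm diameter above, 92 mm tall in all, about 0.14 kg; origin at the centre of its underside, z up along its axis. Stands on the trolley top at the start; belongs in the row
- bottle_2: closed round amber bottle with white label and red cap, 42 mm diameter (straight-sided from 0 to 62 mm height), shoulder to 71 mm, red cap 28 mm diameter above, 92 mm tall in all, about 0.14 kg; origin at the centre of its underside, z up along its axis. Stands on the trolley top at the start; belongs in the row
- bottle_small: look-alike, too small: same colours, 33 mm diameter, 72 mm tall; origin at the centre of its underside. Leave it
- bottle_large: look-alike, too large: same colours, 52 mm diameter, 112 mm tall; origin at the centre of its underside. Leave it
- carton: white medicine carton with a green band, 40 x 40 mm and 70 mm tall, at the other end of the rack's deck; origin at the centre of its underside. Leave it
- pump: blue pump dispenser, 68 mm diameter, 206 mm tall with a white spout, at the back of the trolley; origin at the centre of its underside. Leave it
- dish: steel bowl, 120 mm across the rim, 45 mm high, at the back of the trolley; origin at the centre of its underside. Leave it
- tape: white roll of tape lying flat, 68 mm diameter, 25 mm high; origin at the centre of its underside. Leave it
There are look-alikes about, which are no part of the job. Leave any pink or purple look-alike of the bottle_1 alone.

How it is judged (in metres and radians):
At the end, for the whole second after the job is handed in: The shelf bottle and both bottles of its size stand upright (within 5 degrees), at rest on the rack's deck between its end cheeks, each with its centre within 11 mm of the blue line, in one row in any order, neighbouring bottles' centres less than 50 mm apart (gaps under 8 mm) (x of bottle_shelf in the frame of row_mid between -0.011 and 0.011 m and y of bottle_shelf in the frame of row_mid between -0.16 and 0.16 m and z of bottle_shelf in the frame of row_mid between -0.004 and 0.004 m and angle between each of bottle_shelf, bottle_1, bottle_2's own z axis and vertical below 0.09 rad and linear speed of each of bottle_shelf, bottle_1, bottle_2 below 0.02 m/s and x of bottle_1 in the frame of row_mid between -0.011 and 0.011 m and y of bottle_1 in the frame of row_mid between -0.16 and 0.16 m and z of bottle_1 in the frame of row_mid between -0.004 and 0.004 m and x of bottle_2 in the frame of row_mid between -0.011 and 0.011 m and y of bottle_2 in the frame of row_mid between -0.16 and 0.16 m and z of bottle_2 in the frame of row_mid between -0.004 and 0.004 m and ((horizontal distance between bottle_shelf and bottle_1 below 0.05 m and horizontal distance between bottle_1 and bottle_2 below 0.05 m) or horizontal distance between each of bottle_shelf, bottle_1 and bottle_2 below 0.05 m or (horizontal distance between bottle_shelf and bottle_1 below 0.05 m and horizontal distance between bottle_shelf and bottle_2 below 0.05 m))); the robot touches nothing.
It fails at once if the smaller or the larger bottle or the carton is moved by more than 25 mm (distance of any of bottle_small, bottle_large, carton from where it was at the start of the episode above 0.025 m).
It fails at once if the pump dispenser, bowl or tape roll is moved by more than 25 mm (distance of any of pump, dish, tape from where it was at the start of the episode above 0.025 m).
It fails at once if a bottle of the row is knocked over (leans more than 57 degrees) (angle between any of bottle_shelf, bottle_1, bottle_2's own z axis and vertical above 1 rad).
It also fails if it takes over 72 s, if anything falls off the work surface, if the arm or the gripper's body presses on something with over 40 N, if the wrist force passes 120 N, or if a joint passes its speed limit or range.

## Working session

There is one attempt and no reset: what is moved stays moved. The work goes in short steps, Python scripts to look and compute and a tool call to move; the robot and the scene stay as the last step left them, time stands still between calls to the robot, and variables do not carry over. Pictures are saved under pics/ and viewed, at most 10 in all, crops included, and the job is handed in when it is done.

Besides the shell and the picture viewer there is one more tool, called after "Call:" as a command line: name --argument value ..., lists and objects as JSON in quotes. jog_arm: Moves the arm, as the interface text tells. Scaled input: -1 to 1 covers 0.025 m each way for a shift and 8 degrees each way for a turn. Its arguments: {"type":"object","properties":{"plan":{"type":"string"}},"required":["plan"]}

```bash
mkdir -p pics
cat > h.py <<'E'
import numpy as np,cv2
from station import r
def grab(n,f):
    im,d=r.capture(n);c=r.get_calibration(n);np.savez(f'pics/{f}.npz',im=im,d=d,K=c['mtx'],T=c['extrinsics'])
    cv2.imwrite(f'pics/{f}.png',im[:,:,::-1]);return im,d,c
def load(f):
    z=np.load(f'pics/{f}.npz');return z['im'],z['d'],z['K'],z['T']
def pts(d,K,T):
    v,u=np.mgrid[:d.shape[0],:d.shape[1]]
    P=np.stack([(u-K[0,2])/K[0,0]*d,-(v-K[1,2])/K[1,1]*d,-d],-1)
    return P@T[:3,:3].T+T[:3,3]
E
python3 - <<'E'
from h import *
for n in('scene','top'):
    im,d,c=grab(n,n);print(n,c['mtx'].round(1).tolist(),c['extrinsics'].round(3).tolist())
a=np.hstack([cv2.imread('pics/scene.png'),cv2.imread('pics/top.png')])
s=r.sense();print(s['time_s'],s['ee_rot'],s['gripper_width'])
E
```

```text
scene [[440.2, 0.0, 275.6], [0.0, 440.2, 214.1], [0.0, 0.0, 1.0]] [[0.67, -0.563, 0.484, 1.043], [0.743, 0.5, -0.446, -0.497], [0.009, 0.658, 0.753, 0.851], [0.0, 0.0, 0.0, 1.0]]
top [[452.4, 0.0, 277.3], [0.0, 452.4, 213.7], [0.0, 0.0, 1.0]] [[0.024, 0.995, -0.099, 0.463], [-1.0, 0.022, -0.023, -0.069], [-0.02, 0.099, 0.995, 1.208], [0.0, 0.0, 0.0, 1.0]]
0.1 [[-9.54265886e-01 -2.98958455e-01 -6.78353741e-04]
 [-2.98959206e-01  9.54264172e-01  1.81217218e-03]
 [ 1.05564474e-04  1.93209419e-03 -9.99998128e-01]] 1.0036009918641393
```

View pics/scene.png

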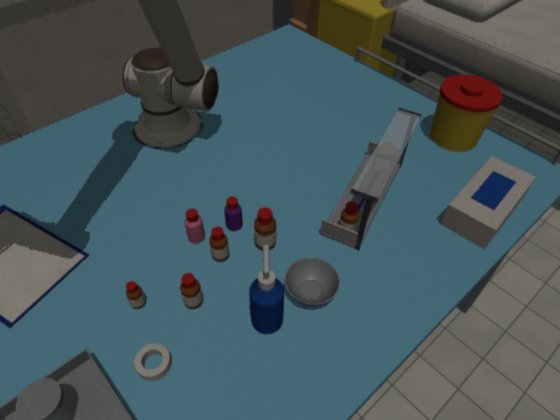

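View pics/top.png

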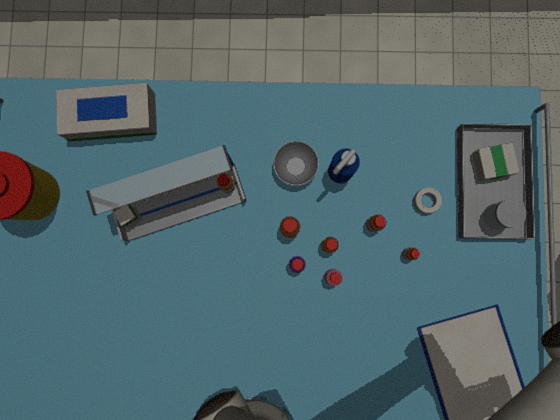

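The amber candidates in the scene view are large (265,228), mid (219,244), mid (191,291) and small (135,295). Pink (195,226) and purple (233,213) are look-alikes. The shelf bottle is at (350,214). Next I measure the positions.

Run:
```python
from h import *
im,d,K,T=load('top');P=pts(d,K,T)
hsv=cv2.cvtColor(im,cv2.COLOR_RGB2HSV)
m=(((hsv[...,0]<8)|(hsv[...,0]>165))&(hsv[...,1]>150)&(hsv[...,2]>60)).astype(np.uint8)
n,l,s,c=cv2.connectedComponentsWithStats(m)
for i in range(1,n):
    if 15<s[i,4]<900:
        q=P[l==i];q=q[q[:,2]>np.median(q[:,2])-.006];mm=q.mean(0)
        # outline circle, ray at cap-top height
        zt=np.percentile(q[:,2],80);cn,_=cv2.findContours((l==i).astype(np.uint8),0,2);(cx,cy),rr=cv2.minEnclosingCircle(cn[0])
        print('red',c[i].round(),s[i,4],'xy',(q[:,:2].min(0)/2+q[:,:2].max(0)/2).round(4),mm.round(4),'ztop',zt.round(4),'ext',np.ptp(q[:,:2],axis=0).round(3))
m=((abs(hsv[...,0].astype(int)-112)<12)&(hsv[...,1]>170)).astype(np.uint8)
n,l,s,c=cv2.connectedComponentsWithStats(m)
for i in range(1,n):
    if s[i,4]>40:
        q=P[l==i];print('blue',c[i].round(),s[i],np.median(q,0).round(4))
        if 100<c[i][0]<240 and 150<c[i][1]<240:
            # rays onto z=.012
            v,u=np.where(l==i);R=np.stack([(u-K[0,2])/K[0,0],-(v-K[1,2])/K[1,1],-np.ones(len(u))],-1)@T[:3,:3].T
            w=T[:3,3]+R*((.012-T[2,3])/R[:,2])[:,None]
            print(' line',cv2.fitLine(w[:,:2].astype(np.float32),2,0,.01,.01).ravel().round(4),w.min(0).round(3),w.max(0).round(3))
x=cv2.resize(im[130:300,70:450],None,fx=2.1,fy=2.1,interpolation=cv2.INTER_CUBIC);cv2.imwrite('pics/c1.png',x[:,:,::-1])
```

```text
red [223. 179.] 87 xy [0.6562 0.093 ] [0.6568 0.0937 0.1055] ztop 0.1072 ext [0.025 0.025]
red [380. 221.] 100 xy [ 0.5185 -0.1892] [ 0.5592 -0.2911  0.1171] ztop 0.0952 ext [0.111 0.241]
red [290. 225.] 165 xy [ 0.5125 -0.0742] [ 0.545  -0.0745  0.1208] ztop 0.1153 ext [0.099 0.032]
red [331. 244.] 108 xy [ 0.5023 -0.1782] [ 0.5025 -0.1779  0.0933] ztop 0.0949 ext [0.025 0.027]
red [415. 253.] 61 xy [ 0.4853 -0.3873] [ 0.4851 -0.3866  0.0734] ztop 0.0755 ext [0.02  0.019]
red [297. 264.] 100 xy [ 0.4514 -0.0947] [ 0.4515 -0.0955  0.0937] ztop 0.0955 ext [0.025 0.025]
red [335. 278.] 106 xy [ 0.4352 -0.1356] [ 0.4205 -0.1874  0.1045] ztop 0.0951 ext [0.056 0.134]
blue [102. 108.] [ 77  96  50  25 987] [0.8407 0.4176 0.0779]
blue [336. 159.] [328 149  21  21 123] [ 0.7068 -0.1827  0.1276]
blue [345. 172.] [328 154  31  29 279] [ 0.6775 -0.2084  0.1243]
blue [180. 201.] [141 188  79  28 141] [0.6103 0.2165 0.0145]
 line [ 0.3413 -0.9399  0.6104  0.2189] [0.571 0.116 0.012] [0.648 0.323 0.012]
blue [504. 328.] [496 305  16  47  75] [ 0.2992 -0.633   0.0046]
blue [433. 376.] [418 332  30  88 199] [ 0.174  -0.4501  0.005 ]
blue [517. 371.] [511 353  13  35  59] [ 0.1924 -0.6645  0.0055]
```

View pics/c1.png

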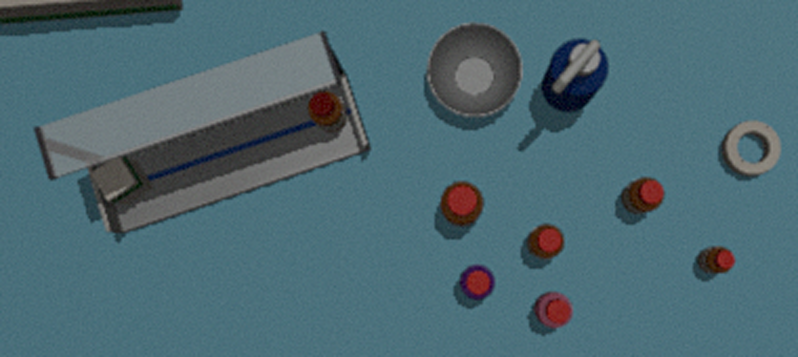

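The crop confirms it: both mid ambers are 92 mm tall, against 72 mm for the small and 112 mm for the large. I'll cross-check positions by casting rays from both views.

Run:
```python
from h import *
from scipy import ndimage
def ray(K,T,u,v,z):
    R=T[:3,:3]@np.array([(u-K[0,2])/K[0,0],-(v-K[1,2])/K[1,1],-1]);return (T[:3,3]+R*(z-T[2,3])/R[2])[:2]
for f in('top','scene'):
    im,d,K,T=load(f)
    h=cv2.cvtColor(im,cv2.COLOR_RGB2HSV).astype(int);m=((h[...,0]<5)|(h[...,0]>170))&(h[...,1]>170)&(h[...,2]>(100 if f=='top' else 90))
    l,n=ndimage.label(m)
    for i in range(1,n+1):
        a=(l==i).sum()
        if 25<a<900:
            v,u=np.where(l==i);cu,cv=(u.min()+u.max())/2,(v.min()+v.max())/2
            zc=.092 if f=='top' else .0815 # scene: cap body centre
            print(f,round(cu),round(cv),a,ray(K,T,cu,cv,zc).round(4),'deckz',ray(K,T,cu,cv,zc+.012).round(4))
im,d,K,T=load('top');P=pts(d,K,T)
o=np.array([.6104,.2189]);ex=np.array([.9399,.3413]);ey=np.array([-.3413,.9399])
q=(P[...,:2]-o)@np.stack([ex,ey],1);z=P[...,2]
# shelf front edge / carton / cheeks in line frame
s=(abs(z-.183)<.01)&(abs(q[...,1])<.25)&(abs(q[...,0]-.03)<.06);print('shelf',s.sum(),np.percentile(q[s],[1,99],axis=0).round(4))
s=(abs(z-.082)<.008)&(abs(q[...,1]-.13)<.06)&(abs(q[...,0])<.05);print('carton',s.sum(),np.percentile(q[s],[2,98],axis=0).round(4))
s=(abs(z-.057)<.006)&(abs(q[...,1])<.2)&(abs(q[...,0])<.06);print('cheek',s.sum(),np.unique((q[s][:,1]/.01).round(),return_counts=True))
s=(abs(z-.012)<.005)&(abs(q[...,1])<.15)&(abs(q[...,0])<.07);print('deck',np.percentile(q[s],[1,99],axis=0).round(4))
```

```text
top 2 182 81 [0.6383 0.6533] deckz [0.6364 0.6456]
top 380 221 82 [ 0.5615 -0.2957] deckz [ 0.5604 -0.2933]
top 290 225 141 [ 0.5467 -0.0743] deckz [ 0.5458 -0.0742]
top 332 244 91 [ 0.5022 -0.1784] deckz [ 0.5018 -0.1772]
top 415 254 46 [ 0.4837 -0.3822] deckz [ 0.4835 -0.3788]
top 297 264 90 [ 0.4513 -0.0947] deckz [ 0.4514 -0.0944]
top 336 278 89 [ 0.4196 -0.1891] deckz [ 0.4201 -0.1878]
scene 232 200 56 [ 0.4458 -0.0912] deckz [ 0.4551 -0.0976]
scene 264 213 110 [ 0.5279 -0.0585] deckz [ 0.5359 -0.0653]
scene 192 212 61 [ 0.4142 -0.1844] deckz [ 0.424  -0.1892]
scene 217 231 68 [ 0.4977 -0.1735] deckz [ 0.5062 -0.1786]
scene 188 278 94 [ 0.558  -0.2945] deckz [ 0.5656 -0.2977]
scene 131 285 50 [ 0.4948 -0.3888] deckz [ 0.5034 -0.3905]
shelf 3811 [[-0.0002 -0.1658]
 [ 0.0591  0.1643]]
carton 273 [[-0.0219  0.1101]
 [ 0.0201  0.1525]]
cheek 218 (array([-17., -16., -15., -14., -13., -12., -11.,  11.,  12.,  13.,  14.,
        16.,  17.]), array([46, 33,  6,  3,  4,  3,  1, 12, 11,  5,  4, 64, 26]))
deck [[-0.055  -0.1457]
 [ 0.0331  0.1427]]
```

Call:
jog_arm --plan "0 0 0 0 -0.4 -0.16 -1; 0 0 0 0 -0.8 -0.16 -1; 0 0 0 0 -0.8 0 -1; 0 0 0 0 -0.8 0 -1; 0 0 0 0 -0.325 0 -1; -0.8 0.57 0.38 0 0 0 -1; -0.8 0.57 0.38 0 0 0 -1; -0.8 0.57 0.38 0 0 0 -1; -0.8 0.57 0.38 0 0 0 -1; -0.8 0.57 0.38 0 0 0 -1"

```text
time_s: 1.1
tcp_pos: [0.2671, -0.4905, 0.221]
ee_rot: [[-0.852, -0.341, 0.398], [-0.31, 0.94, 0.142], [-0.423, -0.002, -0.906]]
wrist_force: [-0.1, -0.9, 0.6]
gripper_width: 0.998
gripper_force: 0.0
```

Call:
jog_arm --plan "-0.8 0.57 0.38 0 0 0 -1; -0.8 0.57 0.38 0 0 0 -1; -0.8 0.57 0.38 0 0 0 -1; -0.8 0.57 0.38 0 0 0 -1; -0.8 0.57 0.38 0 0 0 -1; -0.8 0.57 0.38 0 0 0 -1; -0.8 0.57 0.38 0 0 0 -1; -0.8 0.57 0.38 0 0 0 -1; 0 0 0 0 0 0 -1; 0 0 0 0 0 0 -1"

```text
time_s: 2.1
tcp_pos: [0.3943, -0.3236, 0.2197]
ee_rot: [[-0.851, -0.343, 0.398], [-0.312, 0.939, 0.142], [-0.422, -0.003, -0.907]]
wrist_force: [0.1, -0.3, -0.5]
gripper_width: 1.006
gripper_force: 0.0
```

```bash
cat > go.py <<'E'
import sys
from h import *
# tool-unit shift from present TCP to world target
def go(x,y,z):
    s=r.sense();R=np.array(s['ee_rot']);p=np.array(s['tcp_pos'])
    print('t',s['time_s'],'tcp',p.round(4),'z',R[:,2].round(3),'y',R[:,1].round(3),'F',np.round(s['wrist_force'],1),'w',round(s['gripper_width'],3))
    print('units',(R.T@(np.array([x,y,z])-p)/.025).round(2),'joints',np.round(s['joints'],0))
if __name__=='__main__': go(*map(float,sys.argv[1:]))
E
python3 go.py .5095 -.1753 .2
```

```text
t 2.1 tcp [ 0.3943 -0.3236  0.2197] z [ 0.398  0.142 -0.907] y [-0.343  0.939 -0.003] F [ 0.1 -0.3 -0.5] w 1.006
units [-5.44  4.    3.39] joints [-35.   7. -15. -25. -55. -23.]
```

Call:
jog_arm --plan "-0.777 0.571 0.484 0 0 0 -1; -0.777 0.571 0.484 0 0 0 -1; -0.777 0.571 0.484 0 0 0 -1; -0.777 0.571 0.484 0 0 0 -1; -0.777 0.571 0.484 0 0 0 -1; -0.777 0.571 0.484 0 0 0 -1; -0.777 0.571 0.484 0 0 0 -1; 0 0 0 0 0 0 -1; 0 0 0 0 0 0 -1; 0 0 0 0 0 0 -1"

```text
time_s: 3.1
tcp_pos: [0.5093, -0.177, 0.2002]
ee_rot: [[-0.852, -0.34, 0.398], [-0.309, 0.94, 0.141], [-0.422, -0.003, -0.906]]
wrist_force: [0.6, -0.1, 1.2]
gripper_width: 1.001
gripper_force: 0.0
```

Run:
```python
from h import *
from go import go
im,d,c=grab('wrist','w1');K,T=c['mtx'],c['extrinsics']
P=pts(d,K,T)
# caps via depth height band near top
h=cv2.cvtColor(im,cv2.COLOR_RGB2HSV).astype(int);m=((h[...,0]<6)|(h[...,0]>168))&(h[...,1]>150)&(P[...,2]>.085)&(P[...,2]<.1)&(d>0)
from scipy import ndimage
l,n=ndimage.label(m)
for i in range(1,n+1):
    if (l==i).sum()>60:
        q=P[l==i];q=q[abs(q[:,2]-.092)<.004];print(q[:,:2].mean(0).round(4),((q.min(0)+q.max(0))/2).round(4),len(q))
go(.5095,-.1753,.04)
```

```text
[ 0.4179 -0.1887] [ 0.4185 -0.1883  0.0918] 1445
[ 0.4486 -0.0966] [ 0.4492 -0.0955  0.0915] 905
[ 0.499  -0.1778] [ 0.5004 -0.1777  0.0913] 754
[ 0.558  -0.2951] [ 0.5599 -0.2952  0.0913] 692
[ 0.5333 -0.0825] [ 0.5392 -0.0773  0.0921] 153
t 3.15 tcp [ 0.5093 -0.177   0.2004] z [ 0.398  0.141 -0.906] y [-0.34   0.941 -0.003] F [-0.3 -0.2  0.4] w 1.002
units [2.68 0.08 5.83] joints [-10.   7. -21. -18. -41. -49.]
```

View pics/w1.png

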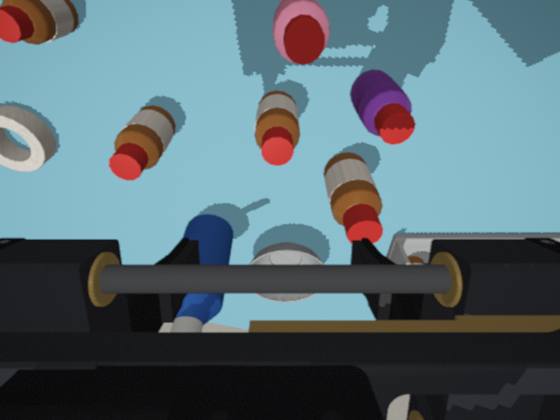

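The wrist view shows b1 at (277,135) centred between the fingers, with pink at (300,30), purple (395,110) and large (355,200) clear of the descent. All three views agree within 2 mm, so I descend and grip.

Call:
jog_arm --plan "0.335 0 0.73 0 0 0 -1; 0.335 0 0.73 0 0 0 -1; 0.335 0 0.73 0 0 0 -1; 0.335 0 0.73 0 0 0 -1; 0.335 0 0.73 0 0 0 -1; 0.335 0 0.73 0 0 0 -1; 0.335 0 0.73 0 0 0 -1; 0.335 0.08 0.73 0 0 0 -1; 0 0 0 0 0 0 0; 0 0 0 0 0 0 0.5"

```text
time_s: 4.15
tcp_pos: [0.5101, -0.1751, 0.0399]
ee_rot: [[-0.852, -0.34, 0.398], [-0.31, 0.94, 0.141], [-0.422, -0.004, -0.906]]
wrist_force: [-0.4, 0.3, 0.0]
gripper_width: 0.892
gripper_force: 0.0
```

Call:
jog_arm --plan "0 0 0 0 0 0 1; 0 0 0 0 0 0 1; 0 0 0 0 0 0 1; 0 0 0 0 0 0 1; 0 0 0 0 0 0 1; 0 0 0 0 0 0 1; -0.1 0 -0.22 0 0 0 1; -0.2 0 -0.44 0 0 0 1; 0 0 0 0 0 0 1; 0 0 0 0 0 0 1"

```text
time_s: 5.15
tcp_pos: [0.5096, -0.1738, 0.0577]
ee_rot: [[-0.852, -0.341, 0.398], [-0.311, 0.94, 0.142], [-0.423, -0.003, -0.906]]
wrist_force: [0.1, 0.3, -1.3]
gripper_width: 0.472
gripper_force: 30.0
```

```bash
python3 go.py .5095 -.1753 .175
```

```text
t 5.15 tcp [ 0.5096 -0.1738  0.0577] z [ 0.398  0.142 -0.906] y [-0.341  0.94  -0.003] F [ 0.1  0.3 -1.3] w 0.472
units [-1.96 -0.07 -4.26] joints [-11.  19. -27. -30. -25. -34.]
```

Call:
jog_arm --plan "-0.39 0 -0.85 0 0 0 1; -0.39 0 -0.85 0 0 0 1; -0.39 0 -0.85 0 0 0 1; -0.39 0 -0.85 0 0 0 1; -0.39 0 -0.85 0 0 0 1; -0.2 0.36 0.08 0 0 0 1; -0.36 0.72 0.167 0 0 0 1; -0.36 0.72 0.167 0 0 0 1; -0.36 0.72 0.167 0 0 0 1; -0.36 0.72 0.167 0 0 0 1"

```text
time_s: 6.15
tcp_pos: [0.5232, -0.0817, 0.1739]
ee_rot: [[-0.852, -0.341, 0.397], [-0.31, 0.94, 0.142], [-0.421, -0.002, -0.907]]
wrist_force: [1.3, -1.2, -1.3]
gripper_width: 0.476
gripper_force: 30.0
```

Call:
jog_arm --plan "-0.36 0.72 0.167 0 0 0 1; -0.36 0.72 0.167 0 0 0 1; -0.36 0.72 0.167 0 0 0 1; -0.36 0.72 0.167 0 0 0 1; -0.36 0.72 0.167 0 0 0 1; -0.36 0.72 0.167 0 0 0 1; -0.36 0.72 0.167 0 0 0 1; -0.36 0.72 0.167 0 0 0 1; -0.36 0.72 0.167 0 0 0 1; -0.36 0.72 0.167 0 0 0 1"

```text
time_s: 7.15
tcp_pos: [0.555, 0.1211, 0.1733]
ee_rot: [[-0.852, -0.341, 0.396], [-0.311, 0.94, 0.141], [-0.421, -0.003, -0.907]]
wrist_force: [0.3, -0.3, -1.8]
gripper_width: 0.477
gripper_force: 30.0
```

```bash
python3 go.py .5568 .1293 .060
```

```text
t 7.15 tcp [0.555  0.1211 0.1733] z [ 0.396  0.141 -0.907] y [-0.341  0.94  -0.003] F [ 0.3 -0.3 -1.8] w 0.477
units [1.74 0.3  4.19] joints [  31.    9.  -35.   13.  -22. -112.]
```

```bash
cat > kin.py <<'E'
from h import *
from scipy.optimize import least_squares
Z=np.array([.398,.1415,-.9065]);D=[([-57.777,22.042,.453],[.187,-.596,.223],[0,0,-1.]),([-35,7,-15],[.3943,-.3236,.2197],Z),([-10,7,-21],[.5093,-.177,.2004],Z),([-11,19,-27],[.5096,-.1738,.0577],Z)]
s=r.sense();D.append((s['joints'][:3],s['tcp_pos'],np.array(s['ee_rot'])[:,2]))
def wc(p,j):
    a,d1,L2,L3,a3,L6=p;q=np.radians(j);dl=q[1]-q[2]
    rr=a+L2*np.sin(q[1])+L3*np.cos(dl)+a3*np.sin(dl);z=d1+L2*np.cos(q[1])-L3*np.sin(dl)+a3*np.cos(dl)
    return np.array([rr*np.cos(q[0]),rr*np.sin(q[0]),z])
W=[5,1,1,1,5]
f=lambda p:np.concatenate([w*(wc(p,j)+p[5]*z-t) for w,(j,t,z) in zip(W,map(lambda e:[np.array(k,float) for k in e],D))]+[.02*(p-[.05,.35,.4,.4,.03,.25])])
P=least_squares(f,[.05,.35,.4,.4,.03,.25]).x
def ik(tcp,z):
    w=np.array(tcp)-P[5]*np.array(z);o=least_squares(lambda j:wc(P,j)-w,[30.,20,-30],x_scale=30).x
    dl=np.radians(o[1]-o[2]);fa=np.array([np.cos(dl)*np.cos(np.radians(o[0])),np.cos(dl)*np.sin(np.radians(o[0])),-np.sin(dl)])
    return o.round(0),round(np.degrees(np.arccos(fa@z)),1)
if __name__=='__main__':
    print(P.round(3),'res mm',(1000*f(P)[:15]).round(0))
    ex=np.array([.9399,.3413])
    for t in(25,30,35,40,45,50,55):
        z=np.r_[ex*np.sin(np.radians(t)),-np.cos(np.radians(t))]
        g=lambda b,h:np.r_[b[0],b[1],h]+.019*z
        print(t,[ik(g(b,h),z) for b,h in(((.633,.157),.07),((.5484,.126),.077),((.5484,.126),.19),((.501,-.177),.06),((.56,-.295),.06))])
E
python3 kin.py; python3 - <<'E'
E
```

```text
[-0.246  0.543  0.868  0.622 -0.157  0.757] res mm [ 664.  442.  -35.  216.  214.  120.  122.  226.   87.  140.  213.   64.
 -327.  495.  -19.]
25 [(array([  8.,  24., -30.]), np.float64(12.1)), (array([  4.,  21., -37.]), np.float64(10.3)), (array([  4.,  10., -33.]), np.float64(23.7)), (array([-54.,  25., -30.]), np.float64(35.8)), (array([-56.,  30., -18.]), np.float64(42.1))]
30 [(array([  6.,  25., -36.]), np.float64(6.8)), (array([  0.,  22., -43.]), np.float64(10.5)), (array([  0.,  10., -38.]), np.float64(16.4)), (array([-63.,  28., -32.]), np.float64(39.3)), (array([-63.,  31., -20.]), np.float64(44.4))]
35 [(array([  3.,  28., -41.]), np.float64(15.9)), (array([ -7.,  26., -48.]), np.float64(22.1)), (array([ -7.,  11., -44.]), np.float64(15.3)), (array([-72.,  31., -32.]), np.float64(43.9)), (array([-70.,  34., -21.]), np.float64(47.8))]
40 [(array([ -1.,  32., -46.]), np.float64(29.7)), (array([-19.,  33., -53.]), np.float64(37.0)), (array([-19.,  15., -49.]), np.float64(24.9)), (array([ 99., -50., -76.]), np.float64(63.6)), (array([-76.,  37., -21.]), np.float64(52.0))]
45 [(array([ -8.,  40., -51.]), np.float64(45.4)), (array([-42.,  42., -57.]), np.float64(50.2)), (array([-42.,  21., -54.]), np.float64(39.7)), (array([ 92., -70., -76.]), np.float64(73.3)), (array([-82.,  41., -21.]), np.float64(56.5))]
50 [(array([-19.,  49., -55.]), np.float64(61.4)), (array([104.,  87., -76.]), np.float64(83.4)), (array([104.,  56., -76.]), np.float64(64.4)), (array([ 85., -94., -76.]), np.float64(84.1)), (array([ 93., -74., -82.]), np.float64(72.1))]
55 [(array([-37.,  60., -57.]), np.float64(72.4)), (array([ 76., 105., -76.]), np.float64(117.4)), (array([ 76.,  67., -76.]), np.float64(90.7)), (array([  80., -113.,  -76.]), np.float64(91.0)), (array([ 89., -78., -86.]), np.float64(68.3))]
```

```bash
sed -i 's/q=np.radians(j);dl/q=np.radians(j);q[0]-=.2583;dl/; s/np.radians(o\[0\])/(np.radians(o[0])-.2583)/g' kin.py; python3 kin.py
```

```text
[0.243 0.015 0.387 0.227 0.065 0.13 ] res mm [ -3.  10. -10.  -4. -59.  37.  15. -23.  32.  58. -57.  88. -74. 192.
 -21.]
25 [(array([ 28.,  32., -32.]), np.float64(3.2)), (array([ 27.,  22., -51.]), np.float64(8.1)), (array([ 27.,   9., -33.]), np.float64(22.6)), (array([ -8.,  23., -57.]), np.float64(18.8)), (array([-16.,  33., -33.]), np.float64(20.6))]
30 [(array([ 28.,  31., -34.]), np.float64(6.3)), (array([ 27.,  22., -53.]), np.float64(15.1)), (array([ 27.,   9., -36.]), np.float64(16.4)), (array([ -9.,  23., -59.]), np.float64(24.7)), (array([-17.,  33., -35.]), np.float64(23.2))]
35 [(array([ 28.,  31., -37.]), np.float64(13.2)), (array([ 27.,  22., -55.]), np.float64(22.4)), (array([ 27.,   8., -38.]), np.float64(10.4)), (array([ -9.,  23., -61.]), np.float64(31.2)), (array([-18.,  33., -37.]), np.float64(27.1))]
40 [(array([ 28.,  31., -39.]), np.float64(20.4)), (array([ 27.,  22., -58.]), np.float64(30.0)), (array([ 27.,   7., -41.]), np.float64(5.8)), (array([-10.,  24., -63.]), np.float64(37.9)), (array([-18.,  33., -38.]), np.float64(31.8))]
45 [(array([ 28.,  31., -41.]), np.float64(27.8)), (array([ 27.,  23., -60.]), np.float64(37.9)), (array([ 27.,   7., -43.]), np.float64(7.3)), (array([-11.,  25., -65.]), np.float64(44.9)), (array([-19.,  34., -40.]), np.float64(37.1))]
50 [(array([ 28.,  32., -43.]), np.float64(35.3)), (array([ 26.,  24., -62.]), np.float64(46.0)), (array([ 26.,   7., -45.]), np.float64(13.2)), (array([-11.,  27., -66.]), np.float64(52.2)), (array([-19.,  34., -42.]), np.float64(42.8))]
55 [(array([ 28.,  32., -45.]), np.float64(42.9)), (array([ 26.,  25., -65.]), np.float64(54.3)), (array([ 26.,   7., -48.]), np.float64(20.1)), (array([-12.,  28., -68.]), np.float64(59.5)), (array([-20.,  35., -43.]), np.float64(48.7))]
```

```bash
cat > kin.py <<'E'
from h import *
from scipy.optimize import least_squares
from scipy.spatial.transform import Rotation as Ro
Z=np.array([.398,.1415,-.9065]);D=[([-57.777,22.042,.453,0,-68.411],[.187,-.596,.223],[0,0,-1.]),([-35,7,-15,-25,-55],[.3943,-.3236,.2197],Z),([-10,7,-21,-18,-41],[.5093,-.177,.2004],Z),([-11,19,-27,-30,-25],[.5096,-.1738,.0577],Z)]
s=r.sense();D.append((s['joints'][:5],s['tcp_pos'],np.array(s['ee_rot'])[:,2]))
W=[3,1,1,1,3]
def fk(p,j,sg):
    d1,L2,L3,b,L6=p;q=np.radians(j);dl=q[1]-q[2]
    Rz=Ro.from_rotvec([0,0,q[0]]).as_matrix()
    F=np.array([np.cos(dl),0,-np.sin(dl)])
    ax=Ro.from_rotvec(sg*q[3]*F).apply([0,1.,0]);t=Ro.from_rotvec(-q[4]*ax).apply(F)
    return Rz@(np.array([L2*np.sin(q[1]),0,d1+L2*np.cos(q[1])])+L3*F+b*ax+L6*t),Rz@t
def fit(sg):
    def f(p):
        return np.concatenate([w*np.concatenate([a[0]-t,.3*(a[1]-z)]) for w,(j,t,z) in zip(W,D) for a in[fk(p,j,sg)]])
    return least_squares(f,[.25,.5,.5,-.15,.3])
S=min((fit(1),1),(fit(-1),-1),key=lambda e:e[0].cost);P,SG=S[0].x,S[1]
lo=np.array([-179,-69,-61,-181,-171]);hi=np.array([179,118,80,117,-9.])
def ik(tcp,z,j0):
    g=lambda j:np.concatenate([(lambda a:np.r_[a[0]-tcp,.3*(a[1]-z)])(fk(P,j,SG))])
    o=least_squares(g,j0,bounds=(lo-20,hi+40),x_scale=20)
    return o.x.round(0).astype(int).tolist(),round(1000*np.sqrt(2*o.cost),1)
if __name__=='__main__':
    print(P.round(3),SG,'res mm',(1000*S[0].fun).round(0))
    ex=np.array([.9399,.3413]);j0=np.array(s['joints'][:5])
    for t in(15,20,25,35,45,55):
        z=np.r_[ex*np.sin(np.radians(t)),-np.cos(np.radians(t))]
        g=lambda b,h:np.r_[b[0],b[1],h]+.019*z
        for b,h in(((.633,.157),.07),((.5484,.126),.077),((.56,-.295),.06)):print(t,ik(g(b,h),z,j0),ik(g(b,h),z,[20,10,-30,-140,-40]) if t>20 else '')
E
python3 kin.py
```

```text
[ 0.159  0.566  0.421 -0.16   0.307] -1 res mm [-0.  0. -2. -0.  0.  0.  3. -1.  4.  3. -1.  1. -1. -4.  2.  1. -2.  0.
 -1.  0.  1.  1. -1.  0. -0.  0.  0.  0.  0.  0.]
15 ([29, 28, -21, 5, -26], np.float64(0.0)) 
15 ([31, 21, -34, 8, -20], np.float64(0.0)) 
15 ([-18, 30, -12, -15, -37], np.float64(0.0)) 
20 ([29, 27, -27, 11, -17], np.float64(0.0)) 
20 ([30, 20, -43, 24, -8], np.float64(0.0)) 
20 ([-20, 29, -12, -22, -35], np.float64(0.0)) 
25 ([27, 26, -36, 29, -5], np.float64(5.5)) ([27, 26, -36, 29, -5], np.float64(5.5))
25 ([28, 19, -44, 22, -3], np.float64(14.5)) ([28, 19, -44, 22, -3], np.float64(14.5))
25 ([-23, 29, -12, -30, -35], np.float64(0.0)) ([-23, 29, -12, -30, -35], np.float64(0.0))
35 ([27, 26, -30, -9, 2], np.float64(22.1)) ([27, 26, -30, -9, 2], np.float64(22.1))
35 ([28, 20, -37, -23, 4], np.float64(20.3)) ([28, 20, -37, -23, 4], np.float64(20.3))
35 ([-29, 29, -10, -48, -36], np.float64(0.0)) ([-29, 29, -10, -48, -36], np.float64(0.0))
45 ([28, 26, -26, -36, 9], np.float64(0.0)) ([23, 26, -21, -56, 2], np.float64(0.0))
45 ([32, 21, -42, -27, 19], np.float64(0.0)) ([8, 19, -27, -93, -9], np.float64(0.0))
45 ([-37, 31, -10, -64, -41], np.float64(0.0)) ([-37, 31, -10, -64, -41], np.float64(0.0))
55 ([32, 29, -37, -20, 31], np.float64(8.8)) ([-5, 29, -29, -134, -28], np.float64(0.0))
55 ([35, 23, -46, -26, 31], np.float64(21.8)) ([-11, 25, -40, -133, -35], np.float64(0.0))
55 ([-44, 34, -11, -78, -49], np.float64(0.0)) ([-44, 34, -11, -78, -49], np.float64(0.0))
```

Run:
```python
from kin import *
j0=np.array(s['joints'][:5])
for t in(25,30,35):
  for az in(-60,-40,-25,-10,0,10,35,50):
    a,tt=np.radians(az),np.radians(t);z=np.r_[np.cos(a)*np.sin(tt),np.sin(a)*np.sin(tt),-np.cos(tt)]
    g=lambda b,h:np.r_[b[0],b[1],h]+.019*z
    print(t,az,[min((ik(g(b,h),z,k) for k in(j0,[10,10,-30,-100,-40])),key=lambda e:e[1]) for b,h in(((.633,.157),.07),((.5484,.126),.077),((.5484,.126),.19))])
```

```text
25 -60 [([36, 33, -25, 39, -42], np.float64(0.0)), ([38, 26, -39, 43, -38], np.float64(0.0)), ([40, 18, -29, 32, -53], np.float64(0.0))]
25 -40 [([33, 30, -34, 55, -30], np.float64(0.0)), ([32, 22, -48, 65, -26], np.float64(0.0)), ([39, 14, -36, 39, -42], np.float64(0.0))]
25 -25 [([26, 27, -40, 73, -20], np.float64(0.0)), ([22, 20, -52, 91, -18], np.float64(0.0)), ([36, 11, -40, 43, -33], np.float64(0.0))]
25 -10 [([16, 26, -43, 100, -11], np.float64(0.0)), ([7, 19, -52, 126, -9], np.float64(0.0)), ([34, 10, -43, 43, -25], np.float64(0.0))]
25 0 [([7, 26, -42, 126, -4], np.float64(0.0)), ([-2, 19, -45, 157, 1], np.float64(4.2)), ([33, 9, -43, 39, -21], np.float64(0.0))]
25 10 [([1, 26, -36, 148, 5], np.float64(8.6)), ([24, 18, -49, 55, -4], np.float64(28.0)), ([32, 9, -40, 28, -20], np.float64(0.0))]
25 35 [([26, 27, -20, -12, -18], np.float64(0.0)), ([27, 20, -32, -14, -14], np.float64(0.0)), ([28, 10, -27, -6, -29], np.float64(0.0))]
25 50 [([22, 28, -13, -25, -29], np.float64(0.0)), ([21, 21, -24, -28, -26], np.float64(0.0)), ([23, 12, -20, -19, -38], np.float64(0.0))]
30 -60 [([
[... 1475 characters left out ...]
, np.float64(0.0))]
35 -10 [([7, 26, -43, 144, -16], np.float64(0.0)), ([6, 19, -27, -137, 13], np.float64(0.0)), ([17, 8, -54, 102, -16], np.float64(0.0))]
35 0 [([0, 26, -29, -169, 0], np.float64(0.0)), ([-3, 20, -38, -162, -3], np.float64(4.9)), ([-2, 7, -47, 152, 2], np.float64(1.8))]
35 10 [([27, 27, -29, -14, 3], np.float64(50.3)), ([-2, 20, -36, -151, -5], np.float64(30.5)), ([6, 6, -51, 116, 1], np.float64(19.9))]
35 35 [([22, 26, -19, -34, -13], np.float64(0.0)), ([26, 20, -50, 20, 16], np.float64(0.0)), ([26, 8, -30, -17, -18], np.float64(0.0))]
35 50 [([16, 28, -12, -45, -27], np.float64(0.0)), ([13, 21, -22, -50, -27], np.float64(0.0)), ([17, 11, -20, -34, -34], np.float64(0.0))]
```

Run:
```python
from kin import *
j0=np.array(s['joints'][:5]);o=np.array([.6104,.2189]);ex=np.array([.9399,.3413]);ey=np.array([-.3413,.9399])
def show(n,t,az,b,h):
    a,tt=np.radians(az),np.radians(t);z=np.r_[np.cos(a)*np.sin(tt),np.sin(a)*np.sin(tt),-np.cos(tt)]
    T=np.r_[b,h]+.019*z;print(n,t,az,'tcp',T.round(4),ik(T,z,j0))
for b in((.47,.08),(.52,.11)):
  for az in(20,35,45,55):show('drop',25,az,b,.058)
  show('re',12,20,b,.058)
for y in(-.066,-.023):
  for x in(-.09,-.028,-.045):show(f'rack{x}{y}',12,20,o+x*ex+y*ey,.07)
show('b2',12,20,(.56,-.2955),.058)
```

```text
drop 25 20 tcp [0.4775 0.0827 0.0408] ([28, 16, -49, -1, 0], np.float64(19.2))
drop 25 35 tcp [0.4766 0.0846 0.0408] ([25, 16, -40, -24, -11], np.float64(0.0))
drop 25 45 tcp [0.4757 0.0857 0.0408] ([19, 17, -34, -34, -19], np.float64(0.0))
drop 25 55 tcp [0.4746 0.0866 0.0408] ([16, 18, -31, -37, -26], np.float64(0.0))
re 12 20 tcp [0.4737 0.0814 0.0394] ([30, 17, -44, 8, -17], np.float64(0.0))
drop 25 20 tcp [0.5275 0.1127 0.0408] ([29, 20, -45, 8, -1], np.float64(19.1))
drop 25 35 tcp [0.5266 0.1146 0.0408] ([26, 20, -35, -19, -11], np.float64(0.0))
drop 25 45 tcp [0.5257 0.1157 0.0408] ([22, 20, -29, -30, -20], np.float64(0.0))
drop 25 55 tcp [0.5246 0.1166 0.0408] ([18, 21, -25, -34, -27], np.float64(0.0))
re 12 20 tcp [0.5237 0.1114 0.0394] ([31, 21, -37, 6, -20], np.float64(0.0))
rack-0.09-0.066 12 20 tcp [0.552  0.1275 0.0514] ([31, 22, -31, 5, -25], np.float64(0.0))
rack-0.028-0.066 12 20 tcp [0.6103 0.1487 0.0514] ([29, 27, -22, 4, -29], np.float64(0.0))
rack-0.045-0.066 12 20 tcp [0.5943 0.1429 0.0514] ([30, 26, -25, 4, -28], np.float64(0.0))
rack-0.09-0.023 12 20 tcp [0.5374 0.1679 0.0514] ([35, 22, -33, 8, -24], np.float64(0.0))
rack-0.028-0.023 12 20 tcp [0.5956 0.1891 0.0514] ([34, 27, -23, 6, -28], np.float64(0.0))
rack-0.045-0.023 12 20 tcp [0.5797 0.1833 0.0514] ([34, 26, -26, 6, -27], np.float64(0.0))
b2 12 20 tcp [ 0.5637 -0.2941  0.0394] ([-17, 30, -12, -12, -38], np.float64(0.0))
```

Call:
jog_arm --plan "0 0 0 -0.368 0 -0.794 1; 0 0 0 -0.368 0 -0.794 1; 0 0 0 -0.368 0 -0.794 1; 0 0 0 -0.368 0 -0.794 1; 0 0 0 -0.368 0 -0.794 1; 0 0 0 0 0 0 1; 0 0 0 0 0 0 1; 0 0 0 0 0 0 1; 0 0 0 0 0 0 1; 0 0 0 0 0 0 1"

```text
time_s: 8.15
tcp_pos: [0.5553, 0.1183, 0.1739]
ee_rot: [[-0.587, -0.763, 0.272], [-0.695, 0.647, 0.314], [-0.415, -0.005, -0.91]]
wrist_force: [0.3, -1.1, -1.3]
gripper_width: 0.475
gripper_force: 30.0
```

```bash
python3 go.py .5246 .1166 .0405
```

```text
t 8.15 tcp [0.5553 0.1183 0.1739] z [ 0.272  0.314 -0.91 ] y [-0.763  0.647 -0.005] F [ 0.3 -1.1 -1.3] w 0.475
units [2.98 0.92 4.5 ] joints [ 21.  12. -20. -18. -38. -49.]
```

Call:
jog_arm --plan "0.35 0.108 0.53 0 0 0 1; 0.35 0.108 0.53 0 0 0 1; 0.35 0.108 0.53 0 0 0 1; 0.35 0.108 0.53 0 0 0 1; 0.35 0.108 0.53 0 0 0 1; 0.35 0.108 0.53 0 0 0 1; 0.35 0.108 0.53 0 0 0 1; 0.33 0.108 0.5 0 0 0 1; 0.12 0.04 0.19 0 0 0 1; 0 0 0 0 0 0 1"

```text
time_s: 9.15
tcp_pos: [0.5256, 0.1167, 0.0432]
ee_rot: [[-0.587, -0.763, 0.271], [-0.695, 0.647, 0.313], [-0.414, -0.004, -0.91]]
wrist_force: [-0.2, -0.1, -0.4]
gripper_width: 0.475
gripper_force: 30.0
```

```bash
python3 go.py .5246 .1166 .0400
```

```text
t 9.15 tcp [0.5256 0.1167 0.0432] z [ 0.271  0.313 -0.91 ] y [-0.763  0.647 -0.004] F [-0.2 -0.1 -0.4] w 0.475
units [0.08 0.03 0.1 ] joints [ 21.  21. -27. -30. -23. -35.]
```

Call:
jog_arm --plan "0.05 0.02 0.06 0 0 0 1; 0 0 0.03 0 0 0 1; 0 0 0 0 0 0 0; 0 0 0 0 0 0 -1; 0 0 0 0 0 0 -1; 0 0 0 0 0 0 -1; 0 0 0 0 0 0 -1; 0 0 0 0 0 0 -1; -0.1 0 -0.22 0 0 0 -1; -0.3 0 -0.65 0 0 0 -1"

```text
time_s: 10.15
tcp_pos: [0.5245, 0.1166, 0.0641]
ee_rot: [[-0.589, -0.762, 0.269], [-0.695, 0.647, 0.313], [-0.412, -0.003, -0.911]]
wrist_force: [1.1, -0.0, 0.3]
gripper_width: 0.98
gripper_force: 0.0
```

Call:
jog_arm --plan "-0.3 0 -0.65 0 0 0 -1; -0.3 0 -0.65 0 0 0 -1; -0.3 0 -0.65 0 0 0 -1; -0.3 0 -0.65 0 0 0 -1; 0 0 0 0.35 0 0.79 -1; 0 0 0 0.35 0 0.79 -1; 0 0 0 0.35 0 0.79 -1; 0 0 0 0.35 0 0.79 -1; 0 0 0 0.35 0 0.79 -1; 0 0 0 0 0.6 0 -1"

```text
time_s: 11.15
tcp_pos: [0.518, 0.106, 0.1313]
ee_rot: [[-0.873, -0.388, 0.296], [-0.372, 0.922, 0.111], [-0.316, -0.013, -0.949]]
wrist_force: [-0.1, -1.9, -0.6]
gripper_width: 1.0
gripper_force: 0.0
```

Call:
jog_arm --plan "0 0 0 0 0.6 0 -1; 0 0 0 0 0.4 0 -1; 0 0 0 0 0 0 -1; 0 0 0 0 0 0 -1; 0 0 0 0 0 0 -1; 0 0 0 0 0 0 -1; 0 0 0 0 0 0 -1; 0 0 0 0 0 0 -1; 0 0 0 0 0 0 -1; 0 0 0 0 0 0 -1"

```text
time_s: 12.15
tcp_pos: [0.527, 0.1114, 0.1368]
ee_rot: [[-0.902, -0.389, 0.186], [-0.383, 0.921, 0.069], [-0.198, -0.009, -0.98]]
wrist_force: [0.7, 0.0, -0.8]
gripper_width: 1.002
gripper_force: 0.0
```

```bash
cat > caps.py <<'E'
from h import *
from scipy import ndimage
def caps(f,view='top',lo=.085,hi=.1):
    im,d,c=grab(view,f);P=pts(d,c['mtx'],c['extrinsics'])
    h=cv2.cvtColor(im,cv2.COLOR_RGB2HSV).astype(int);m=((h[...,0]<6)|(h[...,0]>168))&(h[...,1]>140)&(P[...,2]>lo)&(P[...,2]<hi)&(d>0)
    l,n=ndimage.label(m)
    o=np.array([.6104,.2189]);B=np.array([[.9399,-.3413],[.3413,.9399]])
    for i in range(1,n+1):
        if (l==i).sum()>(60 if view=='wrist' else 25):
            q=P[l==i];v,u=np.where(l==i);w=(q.min(0)+q.max(0))/2
            print(view,'px',round(u.mean()),round(v.mean()),'mean',q.mean(0).round(4),'mid',w[:2].round(4),'rack',((w[:2]-o)@B).round(4),len(q))
E
python3 - <<'E'
from caps import *
from go import go
caps('w2','wrist');go(.5237,.1114,.10)
E
```

```text
wrist px 14 138 mean [ 0.5373 -0.0602  0.094 ] mid [ 0.5406 -0.0639] rack [-0.1621 -0.242 ] 656
wrist px 277 206 mean [0.5168 0.1101 0.0923] mid [0.5183 0.1103] rack [-0.1236 -0.0706] 1132
wrist px 201 323 mean [0.6436 0.0935 0.0926] mid [0.646  0.0945] rack [-0.009 -0.129] 381
t 12.2 tcp [0.527  0.1114 0.1368] z [ 0.186  0.069 -0.98 ] y [-0.389  0.921 -0.009] F [0.2 0.5 0.3] w 1.001
units [0.41 0.06 1.42] joints [  30.   13.  -28.    3.  -37. -100.]
```

View pics/w2.png

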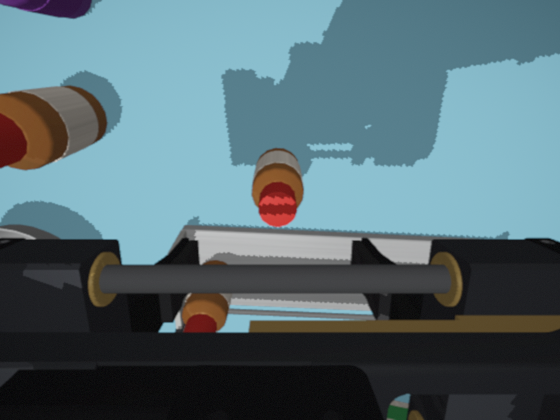

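Call:
jog_arm --plan "0 0 0 0 0 0.36 -1; 0.158 0.02 0.63 0 0 0 -1; 0.158 0.02 0.63 0 0 0 -1; 0.158 0.02 0.63 0 0 0 -1; 0.158 0.02 0.63 0 0 0 -1; 0.158 0.02 0.63 0 0 0 -1; 0.158 0.02 0.63 0 0 0 -1; 0 0 0 0 0 0 -1; 0 0 0 0 0 0 0; 0 0 0 0 0 0 0.5"

```text
time_s: 13.2
tcp_pos: [0.5225, 0.1132, 0.0404]
ee_rot: [[-0.92, -0.344, 0.188], [-0.337, 0.939, 0.07], [-0.2, 0.001, -0.98]]
wrist_force: [-1.1, -0.2, -0.4]
gripper_width: 0.894
gripper_force: 0.0
```

```bash
python3 go.py .522 .1116 .0395
```

```text
t 13.2 tcp [0.5225 0.1132 0.0404] z [ 0.188  0.07  -0.98 ] y [-0.344  0.939  0.001] F [-1.1 -0.2 -0.4] w 0.894
units [ 0.05 -0.05  0.03] joints [  31.   21.  -36.    6.  -21. -106.]
```

Call:
jog_arm --plan "0 0 0 0 0 0 1; 0 0 0 0 0 0 1; 0 0 0 0 0 0 1; 0 0 0 0 0 0 1; 0 0 0 0 0 0 1; 0 0 0 0 0 0 1; -0.07 0 -0.3 0 0 0 1; -0.15 0 -0.8 0 0 0 1; 0 0 0 0 0 0 1; 0 0 0 0 0 0 1"

```text
time_s: 14.2
tcp_pos: [0.5216, 0.1128, 0.0677]
ee_rot: [[-0.921, -0.343, 0.187], [-0.336, 0.939, 0.069], [-0.199, 0.001, -0.98]]
wrist_force: [-0.6, -0.6, -1.2]
gripper_width: 0.477
gripper_force: 29.9
```

Call:
jog_arm --plan "-0.532 0.04 0.109 0 0 0 1; -0.532 0.04 0.109 0 0 0 1; -0.532 0.04 0.109 0 0 0 1; -0.532 0.04 0.109 0 0 0 1; -0.532 0.04 0.109 0 0 0 1; -0.532 0.04 0.109 0 0 0 1; -0.532 0.04 0.109 0 0 0 1; 0 0 0 0 0 0 1; 0 0 0 0 0 0 1; 0 0 0 0 0 0 1"

```text
time_s: 15.2
tcp_pos: [0.6073, 0.1514, 0.0665]
ee_rot: [[-0.921, -0.343, 0.184], [-0.336, 0.939, 0.068], [-0.196, 0.001, -0.981]]
wrist_force: [-0.3, 0.5, -1.3]
gripper_width: 0.473
gripper_force: 29.9
```

Run:
```python
from go import *
o=np.array([.6104,.2189]);w=o-.024*np.array([.9399,.3413])-.062*np.array([-.3413,.9399])
go(*w,.0535)
```

```text
t 15.2 tcp [0.6073 0.1514 0.0665] z [ 0.184  0.068 -0.981] y [-0.343  0.939  0.001] F [-0.3  0.5 -1.3] w 0.473
units [0.02 0.02 0.53] joints [  30.   26.  -21.    3.  -32. -102.]
```

Call:
jog_arm --plan "0.04 0 0.2 0 0 0 1; 0.03 0 0.16 0 0 0 1; 0.02 0 0.12 0 0 0 1; 0.01 0 0.05 0 0 0 1; 0 0 0 0 0 0 1; 0 0 0 0 0 0 0.7; 0 0 0 0 0 0 -0.2; 0 0 0 0 0 0 -0.2; 0 0 0 0 0 0 -0.2; 0 0 0 0 0 0 -0.2"

```text
time_s: 16.2
tcp_pos: [0.6089, 0.1522, 0.0541]
ee_rot: [[-0.92, -0.344, 0.187], [-0.337, 0.939, 0.069], [-0.199, 0.001, -0.98]]
wrist_force: [0.6, 0.7, -0.0]
gripper_width: 0.596
gripper_force: 0.0
```

Call:
jog_arm --plan "0.2 0 -0.04 0 0 0 -0.2; 0.45 0 -0.09 0 0 0 -0.2; 0.55 0 -0.11 0 0 0 -0.2; 0.55 0 -0.11 0 0 0 -0.2; 0.55 0 -0.11 0 0 0 -0.2; 0.55 0 -0.11 0 0 0 -0.2; 0 0 0 0 0 0 1; 0 0 0 0 0 0 1; 0 0 0 0 0 0 1; 0 0 0 0 0 0 1"

```text
time_s: 17.2
tcp_pos: [0.5411, 0.1274, 0.0537]
ee_rot: [[-0.92, -0.344, 0.187], [-0.336, 0.939, 0.069], [-0.199, 0.001, -0.98]]
wrist_force: [-0.5, 0.1, -0.2]
gripper_width: 0.321
gripper_force: 0.0
```

Run:
```python
from caps import *
from go import go
caps('t3','top',.095,.115);go(.5,.1,.04)
```

```text
top px 223 179 mean [0.6557 0.0933 0.1053] mid [0.6563 0.0926] rack [-0.     -0.1344] 90
top px 199 199 mean [0.6063 0.1494 0.1053] mid [0.607  0.1497] rack [-0.0268 -0.0639] 99
top px 289 225 mean [ 0.5459 -0.0739  0.1124] mid [ 0.5455 -0.0742] rack [-0.161  -0.2533] 116
t 17.25 tcp [0.5409 0.1273 0.0536] z [ 0.186  0.069 -0.98 ] y [-0.343  0.939  0.001] F [-1.2  0.3  0.1] w 0.277
units [ 1.98 -0.46  0.15] joints [  31.   22.  -32.    5.  -25. -105.]
```

View pics/t3.png

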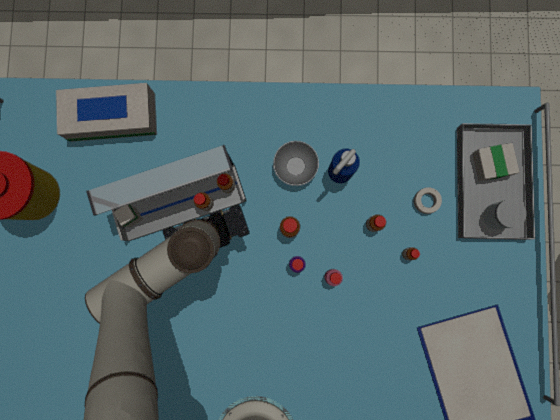

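Call:
jog_arm --plan "0.08 -0.06 0.37 0 0 0 1; 0.08 0 0.37 0 0 0 1; -0.49 0 0.1 0 0 0 1; -0.49 0 0.1 0 0 0 1; -0.4 0 0.08 0 0 0 1; -0.25 0 0.05 0 0 0 1; -0.22 0 0.045 0 0 0 1; -0.2 0 0.04 0 0 0 1; -0.2 0 0.04 0 0 0 1; -0.18 0 0.04 0 0 0 1"

```text
time_s: 18.25
tcp_pos: [0.5991, 0.1469, 0.0346]
ee_rot: [[-0.921, -0.343, 0.186], [-0.336, 0.939, 0.069], [-0.198, 0.001, -0.98]]
wrist_force: [-0.2, 0.0, -0.3]
gripper_width: 0.002
gripper_force: 0.3
```

Run:
```python
from caps import *
from go import go
caps('t4','top',.095,.115);go(.5,.1,.04)
```

```text
top px 223 179 mean [0.6568 0.0935 0.1054] mid [0.6562 0.0928] rack [ 0.     -0.1341] 81
top px 197 188 mean [0.6327 0.1572 0.1062] mid [0.6334 0.156 ] rack [ 0.0002 -0.0669] 70
top px 290 225 mean [ 0.5447 -0.0747  0.1125] mid [ 0.5455 -0.0742] rack [-0.161  -0.2533] 126
t 18.3 tcp [0.6    0.1474 0.0348] z [ 0.187  0.069 -0.98 ] y [-0.344  0.939  0.001] F [ 1.1  0.1 -0.2] w 0.003
units [ 4.28 -0.4  -1.08] joints [  30.   28.  -24.    4.  -27. -103.]
```

Call:
jog_arm --plan "0.39 0 -0.08 0 0 0 1; 0.39 0 -0.08 0 0 0 1; 0 0.6 0 0 0 0 1; 0 0.6 0 0 0 0 1; 0 0.6 0 0 0 0 1; 0 0 0 0 -0.41 0 1; 0 0 0 0 -0.41 0 1; 0 0 0 0 0 0 1; 0 0 0 0 0 0 1; 0 0 0 0 0 0 1"

```text
time_s: 19.3
tcp_pos: [0.5677, 0.1815, 0.0367]
ee_rot: [[-0.895, -0.341, 0.286], [-0.325, 0.94, 0.103], [-0.304, -0.001, -0.953]]
wrist_force: [-0.3, -0.2, 0.4]
gripper_width: 0.004
gripper_force: 0.0
```

Run:
```python
from go import *
o=np.array([.6104,.2189]);w=o-.004*np.array([.9399,.3413])-.02*np.array([-.3413,.9399])
go(*w,.035)
```

```text
t 19.3 tcp [0.5677 0.1815 0.0367] z [ 0.286  0.103 -0.953] y [-0.341  0.94  -0.001] F [-0.3 -0.2  0.4] w 0.004
units [-1.84  0.02  0.66] joints [  34.   24.  -39.   25.  -10. -128.]
```

Call:
jog_arm --plan "-0.37 0 0.13 0 0 0 1; -0.37 0 0.13 0 0 0 1; -0.37 0 0.13 0 0 0 1; -0.37 0 0.13 0 0 0 1; -0.36 0 0.13 0 0 0 1; 0 0 0 0 0 0 1; 0 0 0 0 0 0 1; 0 0 0 0 0 0 1; 0 0 0 0 0 0 1; 0 0 0 0 0 0 1"

```text
time_s: 20.3
tcp_pos: [0.6121, 0.1974, 0.0343]
ee_rot: [[-0.896, -0.342, 0.284], [-0.327, 0.94, 0.101], [-0.302, -0.002, -0.953]]
wrist_force: [0.2, 0.3, 0.3]
gripper_width: 0.004
gripper_force: 0.0
```

Run:
```python
from go import *
o=np.array([.6104,.2189]);w=o-.004*np.array([.9399,.3413])-.055*np.array([-.3413,.9399])
go(*w,.035)
```

```text
t 20.3 tcp [0.6121 0.1974 0.0343] z [ 0.284  0.101 -0.953] y [-0.342  0.94  -0.002] F [0.2 0.3 0.3] w 0.004
units [-0.07 -1.37 -0.  ] joints [  34.   28.  -29.   16.  -16. -118.]
```

Call:
jog_arm --plan "0 -0.15 0 0 0 0 1; 0 -0.15 0 0 0 0 1; 0 -0.15 0 0 0 0 1; 0 -0.15 0 0 0 0 1; 0 -0.15 0 0 0 0 1; 0 -0.15 0 0 0 0 1; 0 -0.15 0 0 0 0 1; 0 -0.15 0 0 0 0 1; 0 -0.12 0 0 0 0 1; 0 0 0 0 0 0 1"

```text
time_s: 21.3
tcp_pos: [0.6238, 0.1661, 0.0342]
ee_rot: [[-0.896, -0.342, 0.285], [-0.326, 0.94, 0.101], [-0.302, -0.002, -0.953]]
wrist_force: [0.1, 0.2, -0.4]
gripper_width: 0.009
gripper_force: 0.1
```

Run:
```python
from caps import *
from go import go
caps('t5','top',.095,.115);caps('s5','scene',.085,.115);go(.5,.1,.04)
```

```text
top px 290 225 mean [ 0.5452 -0.075   0.1127] mid [ 0.5452 -0.0742] rack [-0.1613 -0.2532] 120
scene px 358 199 mean [0.6506 0.1259 0.0967] mid [0.6505 0.1278] rack [ 0.0066 -0.0993] 35
scene px 231 201 mean [ 0.4546 -0.0976  0.0906] mid [ 0.4538 -0.0972] rack [-0.2551 -0.2437] 83
scene px 351 209 mean [0.6617 0.087  0.0998] mid [0.6604 0.0929] rack [ 0.004  -0.1355] 107
scene px 265 216 mean [ 0.5514 -0.0784  0.1066] mid [ 0.5481 -0.0758] rack [-0.1592 -0.2557] 209
scene px 191 214 mean [ 0.4238 -0.19    0.0904] mid [ 0.4228 -0.1898] rack [-0.3158 -0.3201] 89
scene px 188 279 mean [ 0.5652 -0.2978  0.0903] mid [ 0.5641 -0.2976] rack [-0.2198 -0.4697] 124
t 21.4 tcp [0.6237 0.1664 0.0343] z [ 0.285  0.101 -0.953] y [-0.342  0.94  -0.002] F [ 0.2  0.6 -0. ] w 0.003
units [ 5.23 -0.81 -1.9 ] joints [  31.   28.  -28.   11.  -17. -111.]
```

Call:
jog_arm --plan "0 0.3 0 0 0 0 1; 0.4 0 -0.13 0 0 0 1; 0.4 0 -0.13 0 0 0 1; 0.4 0 -0.12 0 0.41 0 1; 0.4 0 -0.1 0 0.41 0 1; 0.5 0 -0.1 0 0 0 1; 0.5 0 -0.1 0 0 0 1; 0.5 0 -0.1 0 0 0 1; 0.5 0 -0.1 0 0 0 -1; 0 0 0 0 0 0 -1"

```text
time_s: 22.4
tcp_pos: [0.5322, 0.1414, 0.0343]
ee_rot: [[-0.922, -0.343, 0.179], [-0.337, 0.939, 0.063], [-0.189, -0.003, -0.982]]
wrist_force: [-0.6, -0.9, 0.3]
gripper_width: 0.109
gripper_force: 0.0
```

Run:
```python
from caps import *
from go import go
caps('t6','top',.095,.115);go(.5639,-.2941,.2)
```

```text
top px 223 179 mean [0.6561 0.0928 0.1058] mid [0.6561 0.0926] rack [-0.0002 -0.1343] 92
top px 204 187 mean [0.6357 0.1398 0.1053] mid [0.637  0.1396] rack [-0.0021 -0.0836] 95
top px 290 225 mean [ 0.5455 -0.0744  0.1122] mid [ 0.5444 -0.0742] rack [-0.162 -0.253] 110
t 22.45 tcp [0.5336 0.1421 0.0346] z [ 0.18   0.063 -0.982] y [-0.343  0.939 -0.002] F [-0.4  0.2 -0.1] w 0.15
units [  3.5  -16.82  -7.38] joints [  33.   23.  -34.    7.  -22. -109.]
```

Call:
jog_arm --plan "-0.156 0 -0.81 0 0 0 -1; -0.156 0 -0.81 0 0 0 -1; -0.156 0 -0.81 0 0 0 -1; -0.156 0 -0.81 0 0 0 -1; -0.156 0 -0.81 0 0 0 -1; -0.156 0 -0.81 0 0 0 -1; -0.156 0 -0.81 0 0 0 -1; -0.156 0 -0.81 0 0 0 -1; 0.25 -0.8 -0.046 0 0 0 -1; 0.25 -0.9 -0.046 0 0 0 -1"

```text
time_s: 23.45
tcp_pos: [0.5372, 0.0985, 0.2007]
ee_rot: [[-0.921, -0.344, 0.183], [-0.338, 0.939, 0.065], [-0.194, -0.002, -0.981]]
wrist_force: [-0.5, -0.1, -0.4]
gripper_width: 0.981
gripper_force: 0.0
```

Call:
jog_arm --plan "0.25 -0.9 -0.046 0 0 0 -1; 0.25 -0.9 -0.046 0 0 0 -1; 0.25 -0.9 -0.046 0 0 0 -1; 0.25 -0.9 -0.046 0 0 0 -1; 0.25 -0.9 -0.046 0 0 0 -1; 0.25 -0.9 -0.046 0 0 0 -1; 0.25 -0.9 -0.046 0 0 0 -1; 0.25 -0.9 -0.046 0 0 0 -1; 0.25 -0.9 -0.046 0 0 0 -1; 0.25 -0.9 -0.046 0 0 0 -1"

```text
time_s: 24.45
tcp_pos: [0.5543, -0.1363, 0.1996]
ee_rot: [[-0.922, -0.342, 0.181], [-0.336, 0.94, 0.063], [-0.192, -0.003, -0.981]]
wrist_force: [0.2, 0.4, -0.2]
gripper_width: 1.001
gripper_force: 0.0
```

Call:
jog_arm --plan "0.25 -0.9 -0.046 0 0 0 -1; 0.25 -0.9 -0.046 0 0 0 -1; 0.25 -0.9 -0.046 0 0 0 -1; 0.25 -0.9 -0.046 0 0 0 -1; 0.25 -0.9 -0.046 0 0 0 -1; 0.25 -0.9 -0.046 0 0 0 -1; 0 0 0 0 0 0 -1; 0 0 0 0 0 0 -1; 0 0 0 0 0 0 -1; 0 0 0 0 0 0 -1"

```text
time_s: 25.45
tcp_pos: [0.5639, -0.2744, 0.1993]
ee_rot: [[-0.922, -0.343, 0.181], [-0.337, 0.939, 0.064], [-0.191, -0.002, -0.982]]
wrist_force: [0.1, 0.1, -0.1]
gripper_width: 1.0
gripper_force: 0.0
```

Run:
```python
from caps import *
from go import go
caps('w7','wrist');caps('t7','top',.085,.12);go(.5639,-.2941,.0395)
```

```text
wrist px 447 53 mean [ 0.4194 -0.19    0.0923] mid [ 0.4193 -0.1889] rack [-0.3188 -0.3181] 1305
wrist px 521 135 mean [ 0.4498 -0.0978  0.0919] mid [ 0.4498 -0.0959] rack [-0.2584 -0.2411] 997
wrist px 252 174 mean [ 0.5588 -0.2961  0.0925] mid [ 0.5602 -0.2957] rack [-0.2228 -0.4665] 730
wrist px 470 227 mean [ 0.5375 -0.0867  0.0944] mid [ 0.5399 -0.0822] rack [-0.169  -0.2589] 267
top px 223 180 mean [0.6549 0.093  0.1049] mid [0.6559 0.0931] rack [-0.0002 -0.1338] 96
top px 204 187 mean [0.6361 0.1391 0.105 ] mid [0.6369 0.1393] rack [-0.0023 -0.0838] 97
top px 290 225 mean [ 0.5447 -0.0744  0.1123] mid [ 0.5455 -0.0741] rack [-0.161  -0.2533] 157
t 25.55 tcp [ 0.5639 -0.2745  0.1994] z [ 0.181  0.064 -0.981] y [-0.343  0.939 -0.002] F [-0.6  0.4  0.5] w 1.0
units [ 1.49 -0.72  6.23] joints [-14.  20.  -5.  -7. -57. -52.]
```

View pics/w7.png

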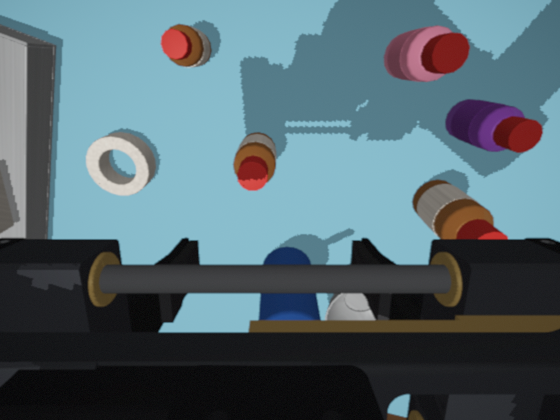

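The wrist view shows b2 at (252,172), with tape (120,165), small bottle (185,45) and pump (290,290) all clear of the fingers' path.

Call:
jog_arm --plan "0 -0.72 0 0 0 0 -1; 0.186 0 0.779 0 0 0 -1; 0.186 0 0.779 0 0 0 -1; 0.186 0 0.779 0 0 0 -1; 0.186 0 0.779 0 0 0 -1; 0.186 0 0.779 0 0 0 -1; 0.186 0 0.779 0 0 0 -1; 0.186 0 0.779 0 0 0 -1; 0.186 0 0.77 0 0 0 -1; 0 0 0 0 0 0 -1"

```text
time_s: 26.55
tcp_pos: [0.5617, -0.2936, 0.0364]
ee_rot: [[-0.923, -0.342, 0.175], [-0.336, 0.94, 0.066], [-0.187, 0.002, -0.982]]
wrist_force: [-0.4, 0.0, -0.3]
gripper_width: 1.004
gripper_force: 0.0
```

Call:
jog_arm --plan "0 0 0 0 0 0 0; 0 0 0 0 0 0 1; 0 0 0 0 0 0 1; 0 0 0 0 0 0 1; 0 0 0 0 0 0 1; 0 0 0 0 0 0 1; 0 0 0 0 0 0 1; 0 0 0 0 0 0 1; 0 0 0 0 0 0 1; -0.04 0 -0.2 0 0 0 1"

```text
time_s: 27.55
tcp_pos: [0.5626, -0.2943, 0.0434]
ee_rot: [[-0.923, -0.342, 0.178], [-0.336, 0.94, 0.065], [-0.189, 0.0, -0.982]]
wrist_force: [-1.1, 0.9, -1.6]
gripper_width: 0.471
gripper_force: 29.9
```

Run:
```python
from go import *
o=np.array([.6104,.2189]);w=o-.12*np.array([.9399,.3413])-.015*np.array([-.3413,.9399])
go(*w,.175)
```

```text
t 27.55 tcp [ 0.5626 -0.2943  0.0434] z [ 0.178  0.065 -0.982] y [-0.342  0.94   0.   ] F [-1.1  0.9 -1.6] w 0.471
units [-4.94 18.04 -4.41] joints [-16.  30. -12. -10. -39. -46.]
```

Call:
jog_arm --plan "-0.143 0 -0.74 0 0 0 1; -0.143 0 -0.74 0 0 0 1; -0.143 0 -0.74 0 0 0 1; -0.143 0 -0.74 0 0 0 1; -0.143 0 -0.74 0 0 0 1; -0.143 0 -0.74 0 0 0 1; -0.143 0 -0.74 0 0 0 1; -0.1 0.5 0.02 0 0 0 1; -0.19 0.86 0.036 0 0 0 1; -0.19 0.86 0.036 0 0 0 1"

```text
time_s: 28.55
tcp_pos: [0.5543, -0.2366, 0.1745]
ee_rot: [[-0.923, -0.341, 0.178], [-0.335, 0.94, 0.065], [-0.189, 0.001, -0.982]]
wrist_force: [0.1, -0.0, -0.7]
gripper_width: 0.475
gripper_force: 29.9
```

Call:
jog_arm --plan "-0.19 0.86 0.036 0 0 0 1; -0.19 0.86 0.036 0 0 0 1; -0.19 0.86 0.036 0 0 0 1; -0.19 0.86 0.036 0 0 0 1; -0.19 0.86 0.036 0 0 0 1; -0.19 0.86 0.036 0 0 0 1; -0.19 0.86 0.036 0 0 0 1; -0.19 0.86 0.036 0 0 0 1; -0.19 0.86 0.036 0 0 0 1; -0.19 0.86 0.036 0 0 0 1"

```text
time_s: 29.55
tcp_pos: [0.5257, -0.0183, 0.1744]
ee_rot: [[-0.923, -0.342, 0.177], [-0.336, 0.94, 0.064], [-0.188, -0.001, -0.982]]
wrist_force: [0.5, 0.8, -1.7]
gripper_width: 0.475
gripper_force: 29.9
```

Call:
jog_arm --plan "-0.19 0.86 0.036 0 0 0 1; -0.19 0.86 0.036 0 0 0 1; -0.19 0.86 0.036 0 0 0 1; -0.19 0.86 0.036 0 0 0 1; -0.19 0.86 0.036 0 0 0 1; -0.19 0.86 0.036 0 0 0 1; -0.19 0.86 0.036 0 0 0 1; -0.19 0.86 0.036 0 0 0 1; 0 0 0 0 0 0 1; 0 0 0 0 0 0 1"

```text
time_s: 30.55
tcp_pos: [0.5037, 0.1552, 0.1746]
ee_rot: [[-0.922, -0.343, 0.178], [-0.337, 0.939, 0.063], [-0.188, -0.002, -0.982]]
wrist_force: [-0.1, -0.5, -2.1]
gripper_width: 0.477
gripper_force: 29.9
```

Run:
```python
from go import *
o=np.array([.6104,.2189]);w=o-.12*np.array([.9399,.3413])-.015*np.array([-.3413,.9399])
go(*w,.066)
```

```text
t 30.55 tcp [0.5037 0.1552 0.1746] z [ 0.178  0.063 -0.982] y [-0.343  0.939 -0.002] F [-0.1 -0.5 -2.1] w 0.477
units [0.74 0.35 4.28] joints [  37.   10.  -27.    5.  -43. -110.]
```

Call:
jog_arm --plan "0.106 0.05 0.611 0 0 0 1; 0.106 0.05 0.611 0 0 0 1; 0.106 0.05 0.611 0 0 0 1; 0.106 0.05 0.611 0 0 0 1; 0.106 0.05 0.611 0 0 0 1; 0.106 0.05 0.611 0 0 0 1; 0.106 0.05 0.611 0 0 0 1; 0 0 0 0 0 0 1; 0 0 0 0 0 0 1; 0 0 0 0 0 0 1"

```text
time_s: 31.55
tcp_pos: [0.5049, 0.1639, 0.0682]
ee_rot: [[-0.922, -0.342, 0.182], [-0.336, 0.94, 0.064], [-0.193, -0.002, -0.981]]
wrist_force: [0.4, 0.8, -2.5]
gripper_width: 0.474
gripper_force: 29.9
```

Call:
jog_arm --plan "-0.54 0 0.104 0 0 0 1; -0.54 0 0.104 0 0 0 1; -0.54 0 0.104 0 0 0 1; -0.54 0 0.104 0 0 0 1; -0.54 0 0.104 0 0 0 1; -0.54 0 0.104 0 0 0 1; -0.53 0 0.104 0 0 0 1; 0 0 0 0 0 0 1; 0 0 0 0 0 0 1; 0 0 0 0 0 0 1"

```text
time_s: 32.55
tcp_pos: [0.5938, 0.1963, 0.0677]
ee_rot: [[-0.922, -0.342, 0.18], [-0.336, 0.94, 0.063], [-0.191, -0.002, -0.982]]
wrist_force: [-1.0, 0.6, -2.2]
gripper_width: 0.474
gripper_force: 29.9
```

Run:
```python
from go import *
o=np.array([.6104,.2189]);w=o-.024*np.array([.9399,.3413])-.015*np.array([-.3413,.9399])
go(*w,.0510)
```

```text
t 32.55 tcp [0.5938 0.1963 0.0677] z [ 0.18   0.063 -0.982] y [-0.342  0.94  -0.002] F [-1.   0.6 -2.2] w 0.474
units [0.15 0.02 0.65] joints [  34.   26.  -21.    5.  -32. -109.]
```

Call:
jog_arm --plan "0.04 0 0.2 0 0 0 1; 0.04 0 0.2 0 0 0 1; 0.03 0 0.15 0 0 0 1; 0.02 0 0.1 0 0 0 1; 0 0 0 0 0 0 1; 0 0 0 0 0 0 0.7; 0 0 0 0 0 0 -0.2; 0 0 0 0 0 0 -0.2; 0 0 0 0 0 0 -0.2; 0 0 0 0 0 0 -0.2"

```text
time_s: 33.55
tcp_pos: [0.5945, 0.1968, 0.0507]
ee_rot: [[-0.922, -0.342, 0.18], [-0.336, 0.94, 0.063], [-0.191, -0.002, -0.982]]
wrist_force: [-0.1, 0.0, -0.4]
gripper_width: 0.596
gripper_force: 0.0
```

Call:
jog_arm --plan "0.2 0 -0.04 0 0 0 -0.2; 0.45 0 -0.09 0 0 0 -0.2; 0.55 0 -0.11 0 0 0 -0.2; 0.55 0 -0.11 0 0 0 -0.2; 0.55 0 -0.11 0 0 0 -0.2; 0.55 0 -0.11 0 0 0 -0.2; 0 0 0 0 0 0 1; 0 0 0 0 0 0 1; 0 0 0 0 0 0 1; 0 0 0 0 0 0 1"

```text
time_s: 34.55
tcp_pos: [0.5269, 0.1722, 0.0513]
ee_rot: [[-0.922, -0.342, 0.181], [-0.336, 0.94, 0.064], [-0.192, -0.002, -0.981]]
wrist_force: [0.3, -0.1, 0.1]
gripper_width: 0.323
gripper_force: 0.0
```

Run:
```python
from caps import *
from go import *
caps('t8','top',.095,.115)
s=r.sense();print('rack tcp',(np.array(s['tcp_pos'])[:2]-[.6104,.2189])@np.array([[.9399,-.3413],[.3413,.9399]]));go(.5,.1,.04)
```

```text
top px 223 179 mean [0.6557 0.0928 0.1053] mid [0.6561 0.0928] rack [-1.000e-04 -1.342e-01] 91
top px 204 187 mean [0.636  0.1397 0.105 ] mid [0.6369 0.1391] rack [-0.0023 -0.0841] 97
top px 182 204 mean [0.5926 0.1932 0.1048] mid [0.5922 0.1937] rack [-0.0257 -0.0174] 101
top px 289 225 mean [ 0.5447 -0.0737  0.1125] mid [ 0.5444 -0.0742] rack [-0.1621 -0.253 ] 98
rack tcp [-0.09451577 -0.01543277]
t 34.6 tcp [0.5268 0.1721 0.0512] z [ 0.181  0.064 -0.981] y [-0.342  0.94  -0.002] F [-0.   0.4 -0.1] w 0.28
units [ 2.05 -2.34  0.06] joints [  37.   22.  -33.    8.  -25. -113.]
```

Call:
jog_arm --plan "0.06 -0.08 0.32 0 0 0 1; 0.06 0 0.32 0 0 0 1; -0.49 0 0.1 0 0 0 1; -0.49 0 0.1 0 0 0 1; -0.3 0 0.06 0 0 0 1; -0.25 0 0.05 0 0 0 1; -0.2 0 0.04 0 0 0 1; -0.2 0 0.04 0 0 0 1; -0.2 0 0.04 0 0 0 1; -0.2 0 0.04 0 0 0 1"

```text
time_s: 35.6
tcp_pos: [0.583, 0.1902, 0.0346]
ee_rot: [[-0.922, -0.342, 0.18], [-0.336, 0.94, 0.063], [-0.191, -0.002, -0.982]]
wrist_force: [-0.4, -1.0, 0.5]
gripper_width: 0.005
gripper_force: 0.4
```

Run:
```python
from caps import *
from go import *
caps('t9','top',.095,.115)
s=r.sense();print('rack tcp',(np.array(s['tcp_pos'])[:2]-[.6104,.2189])@np.array([[.9399,-.3413],[.3413,.9399]]));go(.5,.1,.04)
```

```text
top px 223 179 mean [0.656  0.093  0.1054] mid [0.6565 0.0927] rack [ 0.0002 -0.1343] 89
top px 203 186 mean [0.6375 0.141  0.1055] mid [0.6365 0.1397] rack [-0.0025 -0.0834] 76
top px 178 194 mean [0.6154 0.2014 0.1061] mid [0.6149 0.1999] rack [-0.0023 -0.0194] 71
top px 289 225 mean [ 0.5443 -0.0739  0.1121] mid [ 0.5444 -0.0742] rack [-0.162 -0.253] 121
rack tcp [-0.03435125 -0.01739211]
t 35.65 tcp [0.584  0.1908 0.0348] z [ 0.181  0.064 -0.981] y [-0.342  0.94  -0.002] F [-0.5  0.3 -0.4] w 0.003
units [ 4.28 -2.26 -1.05] joints [  35.   28.  -25.    6.  -27. -110.]
```

Call:
jog_arm --plan "0.39 0 -0.08 0 0 0 1; 0.39 0 -0.08 0 0 0 1; 0 0.48 0 0 0 0 1; 0 0.48 0 0 0 0 1; 0 0.48 0 0 0 0 1; -0.47 0 0.09 0 0 0 1; -0.47 0 0.09 0 0 0 1; 0 0 0 0 -0.32 0 1; 0 0 0 0 -0.32 0 1; 0 0 0 0 0 0 1"

```text
time_s: 36.65
tcp_pos: [0.571, 0.2232, 0.0337]
ee_rot: [[-0.903, -0.343, 0.258], [-0.331, 0.939, 0.09], [-0.274, -0.004, -0.962]]
wrist_force: [-0.5, -0.7, -1.2]
gripper_width: 0.009
gripper_force: 0.0
```

Run:
```python
from go import *
o=np.array([.6104,.2189]);w=o-.006*np.array([.9399,.3413])+.018*np.array([-.3413,.9399])
go(*w,.0350)
```

```text
t 36.65 tcp [0.571  0.2232 0.0337] z [ 0.258  0.09  -0.962] y [-0.343  0.939 -0.004] F [-0.5 -0.7 -1.2] w 0.009
units [-1.15  0.02  0.27] joints [  38.   26.  -34.   19.  -16. -126.]
```

Clear. I move forward, then push −y. The face starts at y ≈ 0.018 and the target TCP y is −0.0195 (1.5 units).

Call:
jog_arm --plan "-0.39 0 0.09 0 0 0 1; -0.38 0 0.09 0 0 0 1; -0.38 0 0.09 0 0 0 1; 0 -0.15 0 0 0 0 1; 0 -0.15 0 0 0 0 1; 0 -0.15 0 0 0 0 1; 0 -0.15 0 0 0 0 1; 0 -0.15 0 0 0 0 1; 0 -0.15 0 0 0 0 1; 0 0 0 0 0 0 1"

```text
time_s: 37.65
tcp_pos: [0.6097, 0.2138, 0.0363]
ee_rot: [[-0.903, -0.341, 0.262], [-0.329, 0.94, 0.093], [-0.278, -0.002, -0.961]]
wrist_force: [-0.8, -0.3, -0.4]
gripper_width: 0.005
gripper_force: 0.2
```

Run:
```python
from go import *
from caps import caps
o=np.array([.6104,.2189]);w=o-.006*np.array([.9399,.3413])-.0195*np.array([-.3413,.9399])
go(*w,.0350);caps('s10','scene',.085,.115);caps('t10','top',.095,.115)
```

```text
t 37.65 tcp [0.6097 0.2138 0.0363] z [ 0.262  0.093 -0.961] y [-0.341  0.94  -0.002] F [-0.8 -0.3 -0.4] w 0.005
units [ 0.15 -0.6   0.01] joints [  35.   28.  -27.   13.  -20. -117.]
scene px 356 197 mean [0.6422 0.1298 0.0927] mid [0.6407 0.1326] rack [-0.001  -0.0915] 30
scene px 232 201 mean [ 0.4545 -0.0973  0.0902] mid [ 0.4538 -0.0972] rack [-0.2551 -0.2437] 83
scene px 351 208 mean [0.66   0.0899 0.0995] mid [0.6584 0.0932] rack [ 0.0022 -0.1345] 131
scene px 265 216 mean [ 0.5513 -0.0784  0.1065] mid [ 0.5477 -0.0759] rack [-0.1595 -0.2557] 210
scene px 191 214 mean [ 0.4239 -0.1903  0.0904] mid [ 0.4233 -0.1903] rack [-0.3155 -0.3207] 92
top px 223 179 mean [0.6557 0.0934 0.1055] mid [0.6564 0.093 ] rack [ 0.0003 -0.134 ] 89
top px 290 225 mean [ 0.5446 -0.0757  0.1124] mid [ 0.5451 -0.0742] rack [-0.1614 -0.2532] 111
```

Call:
jog_arm --plan "0 -0.12 0 0 0 0 1; 0 -0.12 0 0 0 0 1; 0 -0.12 0 0 0 0 1; 0 -0.12 0 0 0 0 1; 0 -0.12 0 0 0 0 1; 0 -0.06 0 0 0 0 1; 0 0 0 0 0 0 1; 0 0 0 0 0 0 1; 0 0.15 0 0 0 0 1; 0 0.15 0 0 0 0 1"

```text
time_s: 38.75
tcp_pos: [0.6128, 0.2061, 0.0365]
ee_rot: [[-0.902, -0.342, 0.262], [-0.329, 0.94, 0.093], [-0.278, -0.002, -0.961]]
wrist_force: [-0.5, -0.3, -0.8]
gripper_width: 0.007
gripper_force: 0.1
```

Call:
jog_arm --plan "0.4 0 -0.12 0 0 0 1; 0.4 0 -0.12 0 0 0 1; 0.4 0 -0.12 0 0.32 0 1; 0.4 0 -0.1 0 0.32 0 1; 0.6 0 -0.12 0 0 0 1; 0.6 0 -0.12 0 0 0 1; 0.6 0 -0.12 0 0 0 1; 0.6 0 -0.12 0 0 0 1; 0.6 0 -0.12 0 0 0 1; 0 0 0 0 0 0 1"

```text
time_s: 39.75
tcp_pos: [0.5, 0.1647, 0.0371]
ee_rot: [[-0.922, -0.343, 0.179], [-0.337, 0.94, 0.062], [-0.189, -0.003, -0.982]]
wrist_force: [0.1, -0.4, -0.1]
gripper_width: 0.002
gripper_force: 0.0
```

Run:
```python
from caps import *
from go import go
caps('t11','top',.095,.115);caps('s11','scene',.085,.115);go(.5,.1,.04)
a,b=cv2.imread('pics/t11.png')[140:260,70:320],cv2.imread('pics/s11.png')[130:250,290:440]
cv2.imwrite('pics/c11.png',np.hstack([cv2.resize(x,None,fx=2,fy=2,interpolation=2) for x in(a,b)]))
```

```text
top px 223 179 mean [0.6554 0.0931 0.1055] mid [0.6564 0.0927] rack [ 1.000e-04 -1.344e-01] 90
top px 207 185 mean [0.6404 0.1321 0.1049] mid [0.6423 0.132 ] rack [ 0.0003 -0.0925] 91
top px 191 190 mean [0.6277 0.1718 0.1054] mid [0.6287 0.1723] rack [ 0.0013 -0.05  ] 92
top px 290 225 mean [ 0.5452 -0.0747  0.1122] mid [ 0.5456 -0.0742] rack [-0.1609 -0.2533] 114
scene px 353 205 mean [0.6561 0.101  0.0983] mid [0.6534 0.1082] rack [ 0.0026 -0.1187] 191
scene px 232 201 mean [ 0.4548 -0.0975  0.0901] mid [ 0.4534 -0.0968] rack [-0.2553 -0.2431] 86
scene px 265 216 mean [ 0.5511 -0.0784  0.1062] mid [ 0.5479 -0.0757] rack [-0.1593 -0.2556] 211
scene px 191 214 mean [ 0.424  -0.19    0.0903] mid [ 0.4222 -0.1902] rack [-0.3165 -0.3203] 91
t 39.85 tcp [0.5025 0.1663 0.0377] z [ 0.182  0.064 -0.981] y [-0.343  0.939 -0.002] F [ 0.4 -0.1 -0.1] w 0.008
units [ 0.97 -2.45 -0.28] joints [  38.   21.  -38.   10.  -20. -117.]
```

View pics/c11.png

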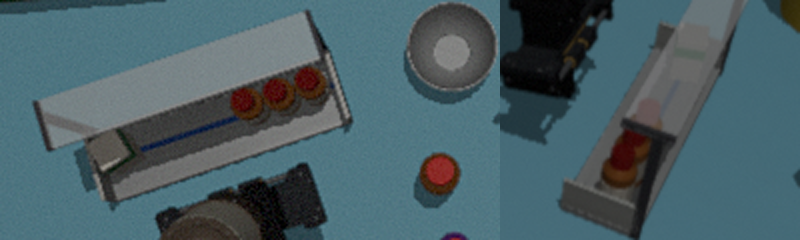

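The row stands upright on the line at y = −134, −92.5 and −50 mm, so the spacing is about 42 mm. The arm is clear of everything, so I hand in.

```bash
python3 -c "
from station import r
print(r.finish_job())"
```

```text
the job is handed in; nothing more can be done
None
```

Both matching amber bottles now stand in the rack beside the shelf bottle, in one closed row on the blue line with centres about 42 mm apart; the job was handed in at about 40 s, with no verdict shown.

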